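# Squeeze a blue cue-lamp lens onto its bezel in the ratchet press

## Task

Bond the blue cue-lamp lens into its bezel: slide the lens unit along the bed of the ratchet press until it sits fully home against the end stop, then pump the orange trigger with full strokes until the jaw's sprung pad is squeezed more than half way up towards the jaw, but stop before it bottoms out hard, which would crack the lens. Take your hand off the trigger and leave the lens squeezed for about three seconds, then press the red release tab right down until the jaw has sprung all the way back up, and leave the unit lying where it is. Move the jaw by the trigger only, and leave the cue button and everything else on the desk alone.

Things in the scene. Friction and masses are not known exactly. Their poses are not given: they have to be found in the camera images.
- press: the ratchet press, screwed to the desk: an upright one-hand ratchet clamp on a bridge over a flat aluminium bed. Origin on the desk directly below the ram (the upright toothed bar); x runs along the bed to the end stop, y across it, z up. The bed plate spans x -210 to +100 mm, is 116 mm wide, its top 14 mm above the desk; bridge, housing, rails and grip: see the points below
- bed_seat (a point): point on the bed's top below the ram (press x = 0, y = 0): the unit is home when its centre stands over it. The end stop's face is 70.5 mm further along x. Steel guide rails 12 mm high leave a channel 83.6 mm wide from x = -11 mm to the stop and flare to about 103 mm at x = -43 mm; before that the bed is open; a unit pushed off-centre can wedge askew there
- bridge_mid (a point): middle of the bridge's underside, on the ram's axis, 104 mm above the desk. Posts 14 mm thick carry the bridge at y = +62 and -62 mm; it is 36 mm wide along x. The blue housing on it (37 mm along x, 50 mm along y) reaches 197 mm above the desk, the ram's top 212 mm. A black fixed hand grip sticks out to y = -125 mm below the trigger, its top 136 mm above the desk
- unit_mid (a point): centre (half-way up) of the lens unit: an aluminium bezel 140 x 80 x 18 mm with a blue lens 122 x 62 x 8 mm on top, 26 mm high in all, 0.3 kg, lying loose and flat on the bed; its x runs along its 140 mm length, nearly along the press's x. It starts on the open end of the bed nearest the robot, its centre 117 to 130 mm before its home place, up to 6 mm aside and slightly askew
- trigger_tip (a point): point in the middle of the top face of the orange trigger's hand part (56 mm long, 30 mm wide), at rest 94 mm to the -y side of the ram and 216 mm above the desk, the hand part then sloping up outwards by 0.2 rad; it is pressed downwards and the point moves with the trigger
- trigger (a joint): angle of the trigger (rad): 0 up at rest, 0.44 pressed to its stop, trigger_tip then 51 mm lower. Pivot 17.5 mm to the +y side of the ram, 181 mm above the desk. A spring lifts it back. Takes 3 to 6 N empty, up to 16 N with the pad squeezed. Each stroke past 0.40 and back below 0.02 brings the jaw one tooth (7 mm) down; a shorter one slips back
- pad_face (a point): centre of the underside of the black rubber pad (42 mm across) under the jaw. With the jaw up it is 58.5 mm above the desk, 18.5 mm above the lens of a unit on the bed
- jaw (a joint): how far the jaw and ram have come down (m): 0 fully up, then held at about 0.006, 0.013, 0.020, 0.027 and so on by the ratchet, one tooth a stroke. It starts at 0, 0.006 or 0.013. A spring lifts it back when the release is pressed
- pad (a joint): how far the sprung pad is pushed up into the jaw (m): 0 free, 0.0125 bottomed. On a unit lying home it reads about 0.0015 with the jaw at 0.020 and about 0.008 with the jaw at 0.027 (a squeeze of about 26 N: right); one tooth more bottoms it and cracks the lens (over 60 N)
- release_tab (a point): middle of the top face of the red release tab (34 x 36 mm), 91 mm to the +y side of the ram, 180 mm above the desk at rest; it is pressed downwards and the point moves with the lever
- release (a joint): angle of the release lever (rad): 0 at rest, 0.31 pressed to its stop, release_tab then 34 mm lower. Beyond 0.28 the jaw is free and springs up within about half a second; pressing takes about 2 to 6 N. A spring lifts it back, and it twitches by itself as the ratchet clicks. Its pivot is 15 mm to the -y side of the ram, 140 mm above the desk
- cue_button_top (a point): top of the live cue push button, black rubber, 40 mm across, on a grey box 90 x 90 x 35 mm on the right (-y): not to be pressed
- cue_button (a joint): how far the live cue button is pressed in (m): 0 out, 0.006 fully in
- torch: silver metal torch with knurled barrel, 156 mm long, 34 mm thick, lying loose on the right (-y); origin under its middle; bystander
- driver: screwdriver with yellow handle, 190 mm long, lying loose on the right (-y); bystander
- tape: roll of bonding tape, 90 mm across, 24 mm high, lying loose on the right (-y); bystander
- recess: lens recess, a grey tray 170 x 190 x 26 mm on the left (+y) with one spare blue lens and its aluminium flap thrown open to 190 mm height on its far side; bystander
There are look-alikes about, which are no part of the job. There is more than one size of the part that bears unit_mid; the job needs the smallest.

How it is judged:
By the outcome, as a careful person would: the job done as asked, in the order asked, and still so for the second after the job is handed in, with the robot touching nothing.
It also fails if it takes over 72 s, if anything falls off the work surface, if the arm or the gripper's body presses on something with over 40 N, if the wrist force passes 120 N, or if a joint passes its speed limit or range.

## Robot

A 6-joint arm with a two-finger parallel gripper is mounted at the origin on the work surface. World frame = base frame: x ahead of the robot, y to its left, z up, the work surface at z = 0. Lengths are in mm, angles in rad, forces in N, time in s.
With the tool pointing down it reaches from about 325 to 875 mm from the base axis. Payload 4.4 kg.
Tool frame: the origin (TCP) lies at the very end of the fingers, on their centre line; the grasp point (between the pads) lies 19 mm behind it; z points along the fingers, y is the line along which they close (so a half turn about z gives the same grasp; the last joint's range is limited). The gripper opens to 85 mm and grips with 20 to 120 N. Pads are 22 mm wide; open, the fingers measure 114 mm over their backs; the gripper's body (76 mm by 85 mm) begins 54 mm behind the grasp point. The pads swing forward as they close: fully open they stand 13 mm farther back than shut.
Start: joints at [1.177, 0.207, 1.542, -0, 1.393, -0.15], TCP at [138.252, 558.134, 193.082] pointing down, gripper open.
Joint ranges: [-2.73, 2.73], [-0.86, 2.22], [0.23, 2.46], [-1.11, 4.25], [0.08, 2.63], [-2.82, 2.82]. Speed limits (rad/s): [2.79, 2.79, 3.14, 3.14, 3.14, 3.14].

## Interface

Orientations are given as a rotation vector (axis times angle).
In Python, from workcell import status, viewer, order gives the robot as it stands. The module is installed in compiled form; this text tells all that it offers.
- The arm moves only by the tool apply_moves, never from a script. Its argument "motion" is a list that holds one entry, the list of rows, each a list of 7 numbers: the turn, a rotation vector about the tool's x, y, z in degrees, then the shift along the tool's x, y, z in mm, then the finger opening in mm, from 0 to 85.4. In form: [[[rx, ry, rz, tx, ty, tz, fingers], ...]]. A call has 1 to 12 rows; each row is the pose to reach, as a shift and turn from the pose commanded when the call began, along the tool's axes at that moment; what a row does not reach only later rows make up. A row lasts 1/12 s, in which the tool goes at most 41.7 mm and 7.16 degrees, less where a joint would pass 70% of its speed; a pose out of reach is approached as far as the arm can. A call with a gripper value outside its range is refused whole. The fingers move at their own pace and stop on an object; "squeeze" is the grip in N (left out, the last holds). Time passes only in rows, so rows that repeat a pose let the fingers close. It gives the time, the measured TCP pose, the force, the opening and the grip force at its end, in the units of the state.
- status.sense(): the state, without advancing time (a new reading comes with each control period).
- viewer.get_image(name): name is "side" or "top"; returns a dict with "image" (400x640x3 uint8, red, green, blue), "fx", "fy", "cx", "cy" (pixels), "rvec" (rotation vector, rad) and "tvec" (3), from world to camera coordinates, as OpenCV has them. Camera axes: x right, y down, z forward; pixel columns grow to the right and rows downward; lengths in mm; the calibration is good to about 2 mm. A picture is of the moment at which its call begins. There is no depth.
- order.close_job(): hands the job in; it is judged then, once.
The state is a dict: "time_s": time; "q": joint angles; "joint_velocities": joint speeds; "joint_efforts": joint torques, N m; "tool_pos": TCP position; "ee_rot": TCP orientation; "force": force on the tool from outside, world axes, zero at the start; "ft_torque": the same for the moment, N m; "grip_width": opening from 0.0 (shut) to 1.0 (fully open); "gripper_force": force on a finger pad.
Only numpy, scipy, OpenCV 4.12 (cv2) and the standard library are available. Lean on these libraries where they do the work, as an engineer would, in place of code of your own. Each camera call takes 0.05 s, during which the arm holds its last target. There are 200 camera calls.

## Working session

There is one attempt and no reset: what is moved stays moved. The work goes in short steps, Python scripts to look and compute and a tool call to move; the robot and the scene stay as the last step left them, time stands still between calls to the robot, and variables do not carry over. Pictures are saved under pics/ and viewed, at most 10 in all, crops included, and the job is handed in when it is done.

Besides the shell and the picture viewer there is one more tool, called after "Emit:" as a command line: name --argument value ..., lists and objects as JSON in quotes. apply_moves: Moves the arm, as the interface text tells. Its arguments: {"type":"object","properties":{"motion":{"type":"array","items":{"type":"array","items":{"type":"array","items":{"type":"number"}}}},"squeeze":{"type":"number"}},"required":["motion"]}

```bash
mkdir -p pics; python3 - <<'E'
from workcell import status, viewer
import cv2,numpy as np,pickle
s=status.sense();print({k:np.round(v,3).tolist() for k,v in s.items()})
for n in("side","top"):
    d=viewer.get_image(n);cv2.imwrite(f"pics/{n}0.png",d["image"][:,:,::-1])
    R=cv2.Rodrigues(np.array(d["rvec"],float))[0];print(n,d["fx"],d["cx"],d["cy"],"cam",-R.T@np.ravel(d["tvec"]),R.round(3).tolist())
E
```

```text
{'time_s': 0.0, 'q': [1.177, 0.207, 1.543, -0.0, 1.393, -0.15], 'joint_velocities': [-0.002, 0.001, -0.001, -0.001, 0.001, -0.001], 'joint_efforts': [-0.001, -38.302, -29.16, -0.0, 0.01, -0.0], 'tool_pos': [137.918, 557.32, 191.886], 'ee_rot': [-0.38, -3.118, 0.004], 'force': [-0.231, 0.008, 0.231], 'ft_torque': [0.01, 0.001, -0.033], 'gripper_force': 0.0, 'grip_width': 0.998}
side 400.78582866443224 323.2739574375785 196.37116046466335 cam [ 111.88372863 -737.37522677 1008.2921526 ] [[0.874, -0.485, 0.009], [-0.347, -0.639, -0.686], [0.339, 0.597, -0.727]]
top 483.19446935994085 314.5790407829061 201.54777966195803 cam [ 383.410827    -43.1085198  1428.48039394] [[-0.026, -1.0, -0.004], [-0.995, 0.026, -0.1], [0.1, 0.001, -0.995]]
```

View pics/side0.png

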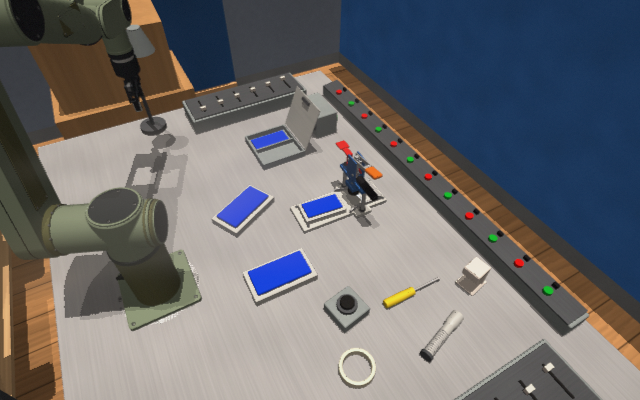

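View pics/top0.png

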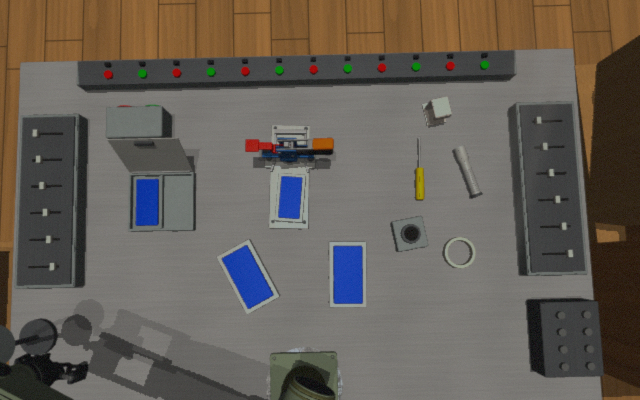

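The side view shows the press at about (357,180), with the smallest blue lens unit on its bed at (323,207). In the top view the lens is at (292,197), the red tab at (252,145) and the orange trigger at (322,145). The two larger units are look-alikes.

```bash
cat > h.py <<'E'
from workcell import status, viewer
import cv2,numpy as np
def cam(n):
    d=viewer.get_image(n);d["R"]=cv2.Rodrigues(np.array(d["rvec"],float))[0];d["t"]=np.ravel(d["tvec"]);d["hsv"]=cv2.cvtColor(d["image"],cv2.COLOR_RGB2HSV);return d
def ray(d,u,z):
    v=d["R"].T@np.array([(u[0]-d["cx"])/d["fx"],(u[1]-d["cy"])/d["fy"],1]);c=-d["R"].T@d["t"];return c+v*(z-c[2])/v[2]
def rayd(d,u):
    v=d["R"].T@np.array([(u[0]-d["cx"])/d["fx"],(u[1]-d["cy"])/d["fy"],1]);return -d["R"].T@d["t"],v/np.linalg.norm(v)
def tri(d1,u1,d2,u2):
    A=np.zeros((3,3));b=np.zeros(3);L=[]
    for d,u in((d1,u1),(d2,u2)):
        c,v=rayd(d,u);P=np.eye(3)-np.outer(v,v);A+=P;b+=P@c;L.append((c,P))
    X=np.linalg.solve(A,b);return X,[np.linalg.norm(P@(X-c)) for c,P in L]
def proj(d,X):
    p=d["R"]@np.array(X,float)+d["t"];return np.array([d["cx"]+d["fx"]*p[0]/p[2],d["cy"]+d["fy"]*p[1]/p[2]])
RNG={"blue":((112,150,120),(125,255,255)),"orange":((8,170,120),(16,255,255)),"red":((0,170,100),(5,255,255))}
def blob(d,col,box):
    x0,y0,x1,y1=box;m=cv2.inRange(d["hsv"],*map(np.array,RNG[col]));k=np.zeros_like(m);k[y0:y1,x0:x1]=m[y0:y1,x0:x1]
    C=max(cv2.findContours(k,0,1)[0],key=cv2.contourArea);return cv2.minAreaRect(C),cv2.contourArea(C)
E
python3 - <<'E'
from h import *
t=cam("top");s=cam("side")
B={"blue":((272,172,312,222),(295,185,350,225)),"orange":((300,130,340,160),(355,155,390,185)),"red":((240,130,275,160),(330,138,358,160))}
for c,(bt,bs) in B.items():
    a,aa=blob(t,c,bt);b,ba=blob(s,c,bs);X,e=tri(t,a[0],s,b[0]);print(c,np.round(a[0],1),np.round(a[1],1),round(a[2],1),aa,np.round(b[0],1),ba,"tri",X.round(1),np.round(e,1))
    z={"blue":40,"orange":216,"red":180}[c];print("  planes",ray(t,a[0],z).round(1),ray(s,b[0],z).round(1))
    if c=="blue": print("  corners",[ray(t,p,40).round(0)[:2].tolist() for p in cv2.boxPoints(a)])
for n,d,b in(("t",t,(230,110,350,240)),("s",s,(280,130,400,240))):
    im=d["image"][b[1]:b[3],b[0]:b[2],::-1];cv2.imwrite(f"pics/{n}1.png",cv2.resize(im,None,fx=5,fy=5,interpolation=cv2.INTER_CUBIC)[:600])
E
python3 -c "
import cv2,numpy as np
a=cv2.imread('pics/t1.png');b=cv2.imread('pics/s1.png');h=min(len(a),len(b));c=np.hstack([a[:h],b[:h]]);f=800/c.shape[1];cv2.imwrite('pics/c1.png',cv2.resize(c,None,fx=f,fy=f));print(f*5,c.shape)"
```

```text
blue [289.8 197.1] [20.4 40.9] 4.1 760.5 [321.4 205.3] 464.5 tri [539.9  29.6  34.7] [1.4 1.4]
  planes [538.1  29.9  40. ] [538.9  25.   40. ]
  corners [[482.0, 65.0], [600.0, 54.0], [595.0, -5.0], [476.0, 6.0]]
orange [322.5 143. ] [10. 19.] 90.0 182.5 [373.  172.1] 97.0 tri [657.2 -66.4 210.4] [1. 1.]
  planes [655.  -65.8 216. ] [654.4 -71.4 216. ]
red [258.5 145.5] [11. 25.] 90.0 191.0 [344.8 147.3] 87.0 tri [663.2 101.2 178.7] [2.1 2.1]
  planes [661.  101.9 180. ] [664.4  99.2 180. ]
3.333333333333333 (550, 1200, 3)
```

View pics/c1.png

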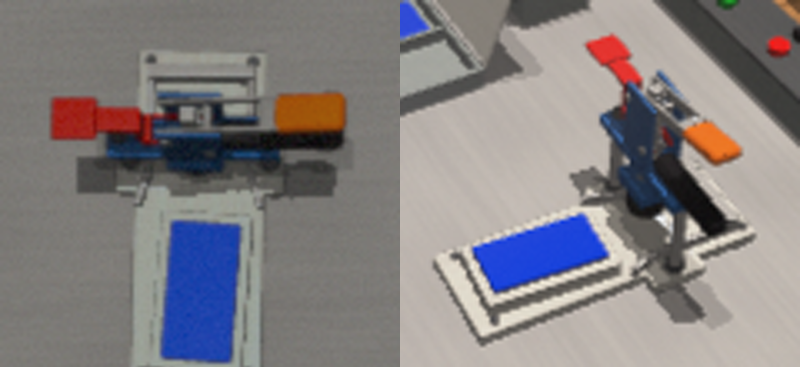

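The crop shows the press clearly: red tab face at about (252,145) and orange hand part at (322.5,143) in the top view. The unit lies on the open near end of the bed, turned a few degrees.

```bash
python3 - <<'E'
from h import *
t=cam("top");s=cam("side")
tab=ray(t,(252.2,145.4),180);tip=ray(t,(322.5,143.),216);print(tab,tip,np.linalg.norm((tab-tip)[:2]))
v=(tab-tip)[:2];print("yaw",np.degrees(np.arctan2(-v[0],v[1])),"ram",tip[:2]+v*94/185)
# bed edges by brightness gradient in top view rows
g=cv2.cvtColor(t["image"],cv2.COLOR_RGB2GRAY).astype(int);S=t["hsv"][:,:,1]
for r in list(range(124,140,3))+list(range(176,236,5)):
    print(r,"V",g[r,262:320].tolist() if r in(127,200) else "", "edges",[ (262+i) for i in np.where(np.abs(np.diff(g[r,262:320]))>22)[0]])
print("col290",[(r,g[r,300]) for r in list(range(120,132))+list(range(220,234))])
E
```

```text
[661.67675751 118.45559189 180.        ] [655.04087176 -65.78188261 216.        ] 184.35694180096422
yaw -2.0627940143239814 ram [658.41261912  27.830672  ]
124 V  edges []
127 V [120, 122, 119, 120, 119, 119, 121, 118, 120, 115, 143, 133, 87, 72, 91, 143, 153, 155, 155, 153, 153, 155, 153, 153, 153, 155, 153, 153, 156, 155, 152, 155, 153, 155, 152, 152, 155, 154, 153, 154, 153, 152, 116, 88, 87, 117, 148, 138, 126, 123, 125, 121, 124, 124, 121, 122, 126, 122] edges [np.int64(271), np.int64(273), np.int64(276), np.int64(303), np.int64(304), np.int64(306), np.int64(307)]
130 V  edges [np.int64(271), np.int64(306)]
133 V  edges [np.int64(271), np.int64(273), np.int64(275), np.int64(306)]
136 V  edges [np.int64(275), np.int64(276), np.int64(306)]
139 V  edges [np.int64(276)]
176 V  edges [np.int64(280), np.int64(281), np.int64(295), np.int64(304), np.int64(305), np.int64(308)]
181 V  edges [np.int64(279), np.int64(280), np.int64(301), np.int64(302), np.int64(304), np.int64(305), np.int64(308)]
186 V  edges [np.int64(269), np.int64(279), np.int64(280), np.int64(301), np.int64(305), np.in
[... 765 characters left out ...]
), np.int64(301), np.int64(305), np.int64(307)]
226 V  edges [np.int64(268), np.int64(307), np.int64(308)]
231 V  edges []
col290 [(120, np.int64(122)), (121, np.int64(120)), (122, np.int64(121)), (123, np.int64(122)), (124, np.int64(121)), (125, np.int64(121)), (126, np.int64(151)), (127, np.int64(153)), (128, np.int64(151)), (129, np.int64(132)), (130, np.int64(133)), (131, np.int64(142)), (220, np.int64(157)), (221, np.int64(156)), (222, np.int64(98)), (223, np.int64(150)), (224, np.int64(159)), (225, np.int64(158)), (226, np.int64(158)), (227, np.int64(157)), (228, np.int64(113)), (229, np.int64(84)), (230, np.int64(114)), (231, np.int64(120)), (232, np.int64(114)), (233, np.int64(118))]
```

```bash
python3 - <<'E'
from h import *
t=cam("top")
for u in[(271.5,127),(309.5,127),(268.8,226),(308,226),(300,125.5),(298,228.3),(269.5,191),(308.5,181)]:print(u,ray(t,u,14).round(1))
from scipy.spatial.transform import Rotation as Ro
print(Ro.from_rotvec(status.sense()["ee_rot"]).as_matrix().round(3))
E
```

```text
(271.5, 127) [753.1  81.5  14. ]
(309.5, 127) [750.  -32.1  14. ]
(268.8, 226) [457.3  94.5  14. ]
(308, 226) [454.3 -20.3  14. ]
(300, 125.5) [755.3  -3.8  14. ]
(298, 228.3) [448.4   9.2  14. ]
(269.5, 191) [560.5  90.7  14. ]
(308.5, 181) [587.2 -25.   14. ]
[[-0.971  0.24  -0.   ]
 [ 0.24   0.971 -0.001]
 [ 0.    -0.001 -1.   ]]
```

Emit:
apply_moves --motion '[[[0,0,-11.6,-411,-438,0,50],[0,0,-11.6,-411,-438,0,50],[0,0,-11.6,-411,-438,0,50],[0,0,-11.6,-411,-438,0,50],[0,0,-11.6,-411,-438,0,50],[0,0,-11.6,-411,-438,0,50],[0,0,-11.6,-411,-438,0,50],[0,0,-11.6,-411,-438,0,50],[0,0,-11.6,-411,-438,0,50],[0,0,-11.6,-411,-438,0,50],[0,0,-11.6,-411,-438,0,50],[0,0,-11.6,-411,-438,0,50]]]'

```text
time_s: 1.35
tool_pos: [383.1, 120.5, 193.5]
ee_rot: [0.063, 3.139, 0.001]
force: [0.6, 0.4, -0.1]
grip_width: 0.583
gripper_force: 0.0
```

```bash
cat > go.py <<'E'
import sys
from h import *
from scipy.spatial.transform import Rotation as Ro
RAM=np.array([657.5,28.3,0]);YAW=np.radians(-2.3);P=Ro.from_euler("z",YAW)
def now():
    s=status.sense();R=Ro.from_rotvec(s["ee_rot"]);p=P.inv().apply(s["tool_pos"]-RAM)
    print("t",round(s["time_s"],2),"press",p.round(1),"world",np.round(s["tool_pos"],1),"F",np.round(s["force"],1),"w",round(s["grip_width"],2));return s,R
def go(x,y,z):
    s,R=now();W=P.as_matrix()@np.diag([-1,1,-1])
    print("to",(x,y,z),"shift",R.inv().apply(RAM+P.apply([x,y,z])-s["tool_pos"]).round(1),"turn",np.degrees((R.inv()*Ro.from_matrix(W)).as_rotvec()).round(1))
for a in sys.argv[1:]: go(*map(float,a.split(",")))
if len(sys.argv)<2: now()
E
python3 go.py=-225,-3.6,18 2>/dev/null || python3 go.py " -225,-3.6,193" " -225,-3.6,18"
```

```text
t 1.35 press [-277.9   81.1  193.5] world [383.1 120.5 193.5] F [ 0.6  0.4 -0.1] w 0.58
to (-225.0, -3.6, 193.0) shift [-52.9 -84.7   0.6] turn [ 0.   0.1 -0. ]
t 1.35 press [-277.9   81.1  193.5] world [383.1 120.5 193.5] F [ 0.6  0.4 -0.1] w 0.58
to (-225.0, -3.6, 18.0) shift [-52.6 -84.8 175.6] turn [ 0.   0.1 -0. ]
```

Emit:
apply_moves --motion '[[[0,0,0,-50,-80,0,50],[0,0,0,-50,-80,0,50],[0,0,0,-50,-80,0,50],[0,0,0,-50,-80,60,50],[0,0,0,-50,-80,110,50],[0,0,0,-50,-80,110,50],[0,0,0,-50,-80,110,50]]]'

```text
time_s: 1.93
tool_pos: [422.8, 41.2, 77.3]
ee_rot: [-0.064, -3.127, -0.002]
force: [-2.5, -0.0, -0.2]
grip_width: 0.583
gripper_force: 0.0
```

```bash
python3 go.py " -225,-3.6,18"; python3 - <<'E'
from h import *
d=cam("side");im=d["image"][130:250,240:400,::-1];cv2.imwrite("pics/s2.png",cv2.resize(im,None,fx=4,fy=4,interpolation=cv2.INTER_CUBIC))
E
```

```text
t 1.93 press [-235.1    3.4   77.3] world [422.8  41.2  77.3] F [-2.5 -0.  -0.2] w 0.58
to (-225.0, -3.6, 18.0) shift [-10.9  -7.1  59.2] turn [ 0.1 -0.8 -0. ]
```

View pics/s2.png

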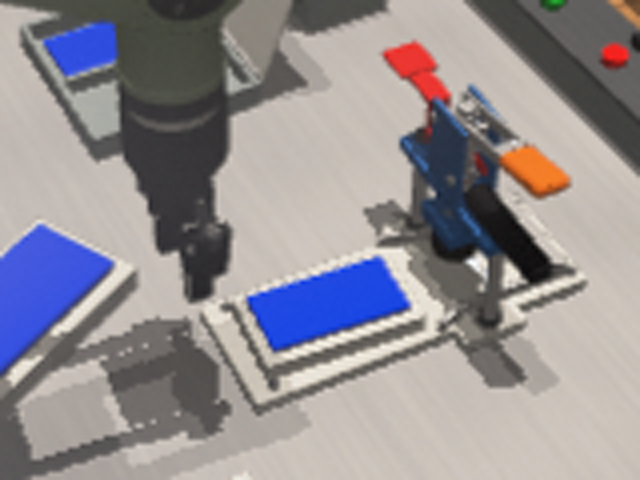

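The side view shows the fingers just behind the near end of the bed, above it, with the unit still in its starting place. Next I lower them behind the unit.

Emit:
apply_moves --motion '[[[0,-0.8,0,-2,-7,30,50],[0,-0.8,0,-2,-7,59,50],[0,-0.8,0,-2,-7,59,50],[0,-0.8,0,-2,-7,59,50]]]'

```text
time_s: 2.32
tool_pos: [431.2, 33.7, 25.1]
ee_rot: [0.062, 3.127, -0.0]
force: [0.1, 0.5, 0.9]
grip_width: 0.588
gripper_force: 0.0
```

```bash
python3 go.py " -225,-3.6,19" " -95,0,19"
```

```text
t 2.32 press [-226.4   -3.7   25.1] world [431.2  33.7  25.1] F [0.1 0.5 0.9] w 0.59
to (-225.0, -3.6, 19.0) shift [-1.3  0.1  6.1] turn [0.  0.8 0. ]
t 2.32 press [-226.4   -3.7   25.1] world [431.2  33.7  25.1] F [0.1 0.5 0.9] w 0.59
to (-95.0, 0.0, 19.0) shift [-131.3    3.7    7.8] turn [0.  0.8 0. ]
```

Emit:
apply_moves --motion '[[[0,0.8,0,-10,0,4,50],[0,0.8,0,-19,0,6,50],[0,0.8,0,-26,0,6,50],[0,0.8,0,-32,0,6,50],[0,0.8,0,-38,0.5,6,50],[0,0.8,0,-44,1,6,50],[0,0.8,0,-51,1.5,6,50],[0,0.8,0,-58,2,6,50],[0,0.8,0,-65,2.5,6,50],[0,0.8,0,-72,3,6,50],[0,0.8,0,-79,3.5,6,50],[0,0.8,0,-82,3.7,6,50]]]'

```text
time_s: 3.32
tool_pos: [514.4, 33.7, 19.3]
ee_rot: [0.063, 3.14, -0.0]
force: [-0.8, -0.3, -0.3]
grip_width: 0.587
gripper_force: 0.0
```

```bash
python3 go.py " -81,0,19"; python3 - <<'E'
from h import *
t=cam("top");im=t["image"][110:240,230:350,::-1];cv2.imwrite("pics/t3.png",cv2.resize(im,None,fx=4,fy=4,interpolation=cv2.INTER_CUBIC))
E
```

```text
t 3.32 press [-143.2   -0.3   19.3] world [514.4  33.7  19.3] F [-0.8 -0.3 -0.3] w 0.59
to (-81.0, 0.0, 19.0) shift [-62.2   0.3   0.4] turn [-0.   0.1 -0. ]
```

View pics/t3.png

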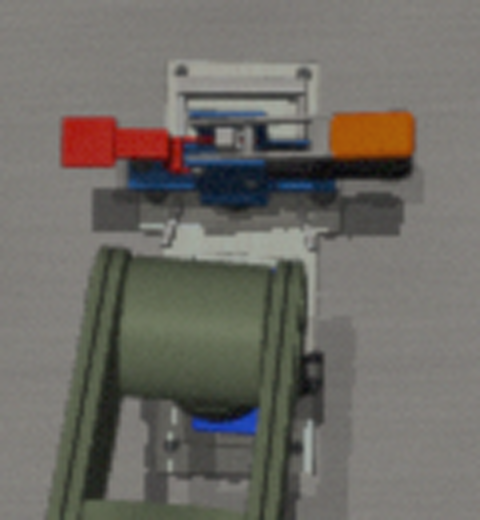

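The top view shows a blue strip of lens still behind the wrist, at about crop (225,420), which is unexpected. I'll check from the side.

```bash
python3 - <<'E'
from h import *
d=cam("side");im=d["image"][130:250,240:400,::-1];cv2.imwrite("pics/s3.png",cv2.resize(im,None,fx=4,fy=4,interpolation=cv2.INTER_CUBIC))
print(proj(d,[514,34,19]),proj(cam("top"),[514,34,19]), proj(d,[538,29,40]))
E
```

```text
[313.45338317 210.51021268] [288.94947237 206.03909163] [320.62145386 204.61836465]
```

View pics/s3.png

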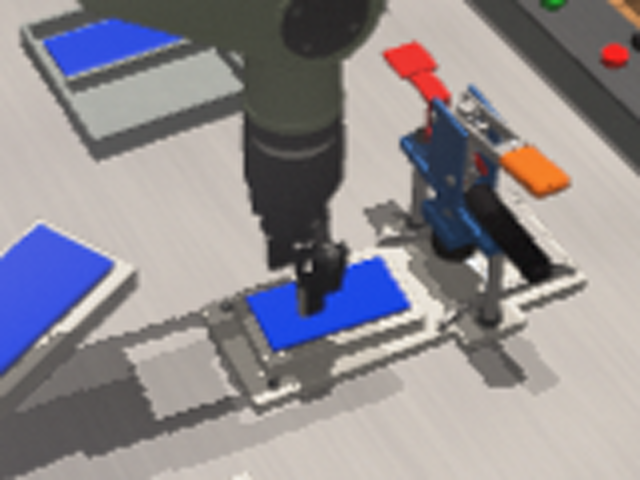

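The side view shows the fingertips standing over the lens without touching it: the right tip is at pixel (317,207), where a tip at z=19 would show near (318,216). I'll compare tip height against the reported TCP across both pictures.

```bash
python3 - <<'E'
from h import *
s=status.sense();print(np.round(s["tool_pos"],1),np.round(s["force"],2),s["q"])
d=cam("side")
for T,(u,v) in(((422.8,41.2,77.3),(289.5,204.5)),((514.4,33.7,19.3),(317.3,207.5))):
    for y in(-25,-32):
        for z in(0,13,30): print(T,y,z,proj(d,[T[0]+y*.04,T[1]+y,T[2]+z]).round(1),"seen",(u,v))
# residuals of known static points
for n,X in(("tip",[657.5-94*.04,28.3-94,216]),("tab",[661.1,119.2,180]),("bedcorner near -y",[657.5-210-58*.04,28.3+8.4-58,14])):print(n,proj(d,X).round(1))
E
```

```text
[513.1  33.8  19.1] [-0.11  0.85 -0.26] [-1.02649631e-01  2.97103606e-01  1.83196037e+00 -5.86844128e-05
  1.01299964e+00 -1.63314430e+00]
(422.8, 41.2, 77.3) -25 0 [289.5 212.6] seen (289.5, 204.5)
(422.8, 41.2, 77.3) -25 13 [289.3 209.8] seen (289.5, 204.5)
(422.8, 41.2, 77.3) -25 30 [289.  206.1] seen (289.5, 204.5)
(422.8, 41.2, 77.3) -32 0 [290.5 214.1] seen (289.5, 204.5)
(422.8, 41.2, 77.3) -32 13 [290.2 211.3] seen (289.5, 204.5)
(422.8, 41.2, 77.3) -32 30 [290.  207.6] seen (289.5, 204.5)
(514.4, 33.7, 19.3) -25 0 [317.  215.7] seen (317.3, 207.5)
(514.4, 33.7, 19.3) -25 13 [317. 213.] seen (317.3, 207.5)
(514.4, 33.7, 19.3) -25 30 [316.9 209.5] seen (317.3, 207.5)
(514.4, 33.7, 19.3) -32 0 [317.9 217.1] seen (317.3, 207.5)
(514.4, 33.7, 19.3) -32 13 [317.9 214.5] seen (317.3, 207.5)
(514.4, 33.7, 19.3) -32 30 [317.9 211. ] seen (317.3, 207.5)
tip [371.7 171. ]
tab [340.7 144.1]
bedcorner near -y [302.5 231. ]
```

Emit:
apply_moves --motion '[[[0,0,0,0,0,-10,50],[0,0,0,30,0,-10,50],[0,0,0,60,0,-10,50],[0,0,0,84,-3,-10,50],[0,0,0,84,-3,-10,50],[0,0,0,84,-3,0,50],[0,0,0,84,-3,8,50],[0,0,0,84,-3,14,50],[0,0,0,84,-3,14,50],[0,0,0,84,-3,14,50]]]'

```text
time_s: 4.35
tool_pos: [429.1, 34.1, 4.5]
ee_rot: [-0.063, -3.139, -0.0]
force: [-0.1, 0.6, 0.5]
grip_width: 0.588
gripper_force: 0.0
```

```bash
python3 go.py " -228,-3.6,5"; python3 - <<'E'
from h import *
t=cam("top");d=cam("side")
a=d["image"][150:250,240:340,::-1];b=t["image"][150:250,240:340,::-1];cv2.imwrite("pics/s4.png",cv2.resize(np.hstack([a,b]),None,fx=4,fy=4,interpolation=cv2.INTER_CUBIC))
E
```

```text
t 4.35 press [-228.5   -3.3    4.5] world [429.1  34.1   4.5] F [-0.1  0.6  0.5] w 0.59
to (-228.0, -3.6, 5.0) shift [-0.5 -0.3 -0.5] turn [ 0.  -0.1 -0. ]
```

View pics/s4.png

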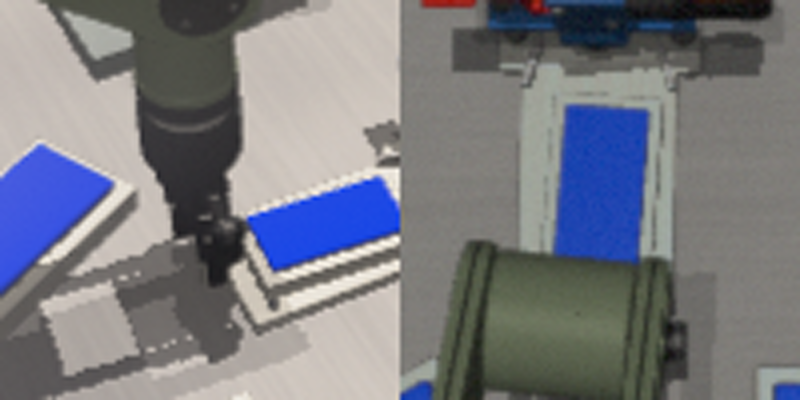

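The left panel shows the right fingertip at about (294,221), just behind the bed's near end and still above the desk. The right panel shows the unit unmoved. I'll feel for the desk.

Emit:
apply_moves --motion '[[[0,0,0,0,0,4,50],[0,0,0,0,0,8,50],[0,0,0,0,0,12,50],[0,0,0,0,0,14,50],[0,0,0,0,0,16,50],[0,0,0,0,0,16,50]]]'

```text
time_s: 4.95
tool_pos: [428.5, 34.2, -11.3]
ee_rot: [-0.063, -3.14, -0.0]
force: [-0.1, 0.3, 0.9]
grip_width: 0.584
gripper_force: 0.0
```

Emit:
apply_moves --motion '[[[0,0,0,0,0,3,50],[0,0,0,0,0,6,50],[0,0,0,0,0,8,50],[0,0,0,0,0,10,50],[0,0,0,0,0,10,50]]]'

```text
time_s: 5.37
tool_pos: [428.6, 34.2, -21.2]
ee_rot: [-0.063, -3.14, -0.0]
force: [0.3, -0.5, -0.5]
grip_width: 0.586
gripper_force: 0.0
```

Emit:
apply_moves --motion '[[[0,0,0,0,0,2,50],[0,0,0,0,0,4,50],[0,0,0,0,0,6,50],[0,0,0,0,0,6,50]]]'

```text
time_s: 5.7
tool_pos: [428.7, 34.2, -27.1]
ee_rot: [-0.063, -3.14, -0.0]
force: [0.4, -0.5, -0.1]
grip_width: 0.584
gripper_force: 0.0
```

```bash
python3 - <<'E'
from h import *
d=cam("side");s=status.sense();T=np.array(s["tool_pos"]);print(T.round(1),np.round(s["force"],1))
a=d["image"][170:250,250:350,::-1];cv2.imwrite("pics/s5.png",cv2.resize(a,None,fx=6,fy=6,interpolation=cv2.INTER_CUBIC))
for z in(0,10,20,30):print(z,[((proj(d,[T[0]+x,T[1]+y,z])-[250,170])*6).round(0).tolist() for x,y in((11,-25),(11,-39),(-11,-39))])
E
```

```text
[428.7  34.2 -27. ] [-0.  -0.1 -0.2]
0 [[281.0, 347.0], [292.0, 365.0], [255.0, 380.0]]
10 [[280.0, 335.0], [292.0, 353.0], [254.0, 369.0]]
20 [[279.0, 323.0], [291.0, 341.0], [253.0, 357.0]]
30 [[278.0, 311.0], [290.0, 329.0], [252.0, 345.0]]
```

View pics/s5.png

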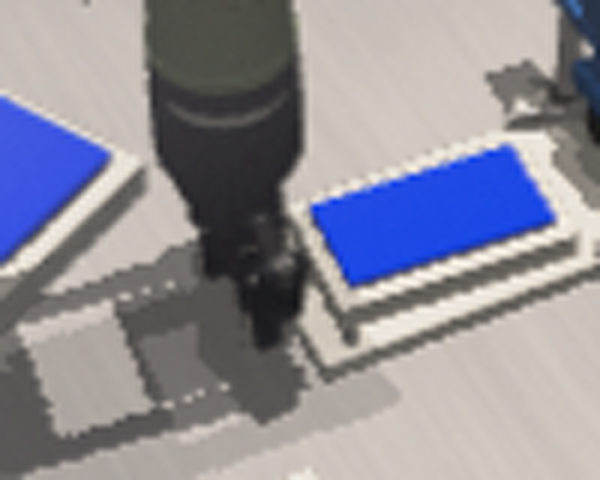

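The fingertip bottom is at crop (268,350), which puts it at z≈10, so the tips stand about 37 mm above the reported TCP. I'll use that offset from here: raise 11 mm and push.

Emit:
apply_moves --motion '[[[0,0,0,0,0,-11,50],[0,0,0,0,0,-11,50],[0,0,0,-12,0,-11,50],[0,0,0,-22,0,-11,50],[0,0,0,-29,0,-11,50],[0,0,0,-36,0,-11,50],[0,0,0,-43,0.5,-11,50],[0,0,0,-50,1,-11,50],[0,0,0,-57,1.5,-11,50],[0,0,0,-64,2,-11,50],[0,0,0,-70,2.5,-11,50],[0,0,0,-70,2.5,-11,50]]]'

```text
time_s: 6.75
tool_pos: [501.2, 33.7, -15.4]
ee_rot: [0.063, 3.138, -0.0]
force: [-0.5, 0.3, -1.0]
grip_width: 0.585
gripper_force: 0.0
```

```bash
python3 go.py " -81,0,-16"; python3 - <<'E'
from h import *
s=cam("side");b,A=blob(s,"blue",(295,165,370,225));print(np.round(b[0],1),np.round(b[1],1),A,[ray(s,p,40).round(0)[:2].tolist() for p in cv2.boxPoints(b)],"ctr",ray(s,b[0],40).round(1))
E
```

```text
t 6.75 press [-156.4   -0.8  -15.4] world [501.2  33.7 -15.4] F [-0.5  0.3 -1. ] w 0.59
to (-81.0, 0.0, -16.0) shift [-75.4   0.9   0.8] turn [-0.   0.1 -0. ]
[333.2 199.5] [14.4 33.6] 372.5 [[534.0, 61.0], [654.0, 59.0], [637.0, -3.0], [521.0, 2.0]] ctr [585.6  29.2  40. ]
```

Emit:
apply_moves --motion '[[[0,0,0,-7,0,0.5,50],[0,0,0,-13,0,0.5,50],[0,0,0,-19,0,0.5,50],[0,0,0,-25,0,0.5,50],[0,0,0,-31,0,0.5,50],[0,0,0,-37,0,0.5,50],[0,0,0,-43,0,0.5,50],[0,0,0,-49,0,0.5,50],[0,0,0,-55,0,0.5,50],[0,0,0,-60,0,0.5,50]]]'

```text
time_s: 7.63
tool_pos: [559.8, 31.4, -16.2]
ee_rot: [0.063, 3.141, -0.0]
force: [-1.1, -0.5, -0.0]
grip_width: 0.582
gripper_force: 0.6
```

```bash
python3 go.py " -81,0,-16"; python3 - <<'E'
from h import *
s=cam("side");b,A=blob(s,"blue",(305,155,370,225));print(np.round(b[0],1),np.round(b[1],1),A,[ray(s,p,40).round(0)[:2].tolist() for p in cv2.boxPoints(b)],"ctr",ray(s,b[0],40).round(1))
E
```

```text
t 7.63 press [-97.7  -0.9 -16.2] world [559.8  31.4 -16.2] F [-1.1 -0.5 -0. ] w 0.58
to (-81.0, 0.0, -16.0) shift [-16.7   0.9  -0.2] turn [-0.  0. -0.]
[347.5 194.2] [14.5 25.4] 190.5 [[603.0, 60.0], [696.0, 58.0], [676.0, -5.0], [586.0, -1.0]] ctr [639.6  27.3  40. ]
```

Emit:
apply_moves --motion '[[[0,0,0,-4,0,0,50],[0,0,0,-8,0,0,50],[0,0,0,-12,0,0,50],[0,0,0,-14,0,0,50],[0,0,0,-14,0,0,50]]]'

```text
time_s: 8.1
tool_pos: [574.0, 30.7, -16.1]
ee_rot: [0.063, 3.139, -0.0]
force: [-1.4, 1.0, -0.4]
grip_width: 0.586
gripper_force: 0.0
```

Emit:
apply_moves --motion '[[[0,0,0,-1,0,0,50],[0,0,0,-2,0,0,50],[0,0,0,-2,0,0,50]]]'

```text
time_s: 8.35
tool_pos: [574.8, 30.8, -16.3]
ee_rot: [-0.063, -3.141, 0.0]
force: [-1.8, -0.2, 1.7]
grip_width: 0.584
gripper_force: 1.0
```

Emit:
apply_moves --motion '[[[0,0,0,-1,0,0,50],[0,0,0,-2,0,0,50],[0,0,0,-2,0,0,50]]]'

```text
time_s: 8.6
tool_pos: [577.3, 30.7, -16.3]
ee_rot: [0.063, 3.14, 0.0]
force: [-0.9, -1.0, 0.6]
grip_width: 0.583
gripper_force: 0.7
```

Emit:
apply_moves --motion '[[[0,0,0,-1,0,0,50],[0,0,0,-2,0,0,50],[0,0,0,-2,0,0,50]]]'

```text
time_s: 8.85
tool_pos: [579.4, 30.6, -16.3]
ee_rot: [0.063, 3.14, -0.0]
force: [-1.6, 0.5, 0.2]
grip_width: 0.586
gripper_force: 0.5
```

```bash
python3 go.py; python3 - <<'E'
from h import *
s=cam("side");b,A=blob(s,"blue",(305,155,370,225));print(np.round(b[0],1),np.round(b[1],1),A,[ray(s,p,40).round(0)[:2].tolist() for p in cv2.boxPoints(b)])
E
```

```text
t 8.85 press [-78.1  -0.9 -16.3] world [579.4  30.6 -16.3] F [-1.6  0.5  0.2] w 0.59
[349.4 193.5] [14.5 21.3] 108.5 [[617.0, 59.0], [696.0, 58.0], [676.0, -5.0], [601.0, -2.0]]
```

Emit:
apply_moves --motion '[[[0,0,0,-1,0,0,50],[0,0,0,-2,0,0,50],[0,0,0,-3,0,0,50],[0,0,0,-3,0,0,50]]]'

```text
time_s: 9.23
tool_pos: [581.3, 30.5, -16.4]
ee_rot: [-0.063, -3.139, -0.0]
force: [-2.9, -0.4, 2.6]
grip_width: 0.586
gripper_force: 2.0
```

Emit:
apply_moves --motion '[[[0,0,0,-1,0,0,50],[0,0,0,-2,0,0,50],[0,0,0,-2,0,0,50]]]'

```text
time_s: 9.48
tool_pos: [581.2, 30.5, -16.6]
ee_rot: [-0.063, -3.135, -0.0]
force: [-8.1, -0.3, 5.9]
grip_width: 0.586
gripper_force: 4.3
```

Emit:
apply_moves --motion '[[[0,0,0,-2,0,0,50],[0,0,0,-4,0,0,50],[0,0,0,-4,0,0,50]]]'

```text
time_s: 9.73
tool_pos: [580.9, 30.7, -17.4]
ee_rot: [-0.062, -3.126, -0.0]
force: [-16.3, -0.1, 11.8]
grip_width: 0.586
gripper_force: 8.5
```

Emit:
apply_moves --motion '[[[0,0,0,8,0,0,50],[0,0,0,40,0,0,50],[0,0,0,70,0,-40,50],[0,0,0,80,0,-80,30],[0,0,0,80,0,-120,0],[0,0,0,80,0,-160,0],[0,0,0,80,0,-200,0],[0,0,0,80,-40,-240,0],[0,0,0,80,-80,-240,0],[0,0,0,80,-120,-240,0],[0,0,0,80,-140,-240,0],[0,0,0,80,-140,-240,0]]]'

```text
time_s: 10.73
tool_pos: [503.9, -112.2, 225.3]
ee_rot: [0.072, 3.135, -0.007]
force: [0.5, -0.1, 0.3]
grip_width: 0.0
gripper_force: 0.0
```

```bash
python3 go.py; python3 - <<'E'
from h import *
t=cam("top");s=cam("side");C=[]
a=t["image"][110:230,240:340,::-1];b=s["image"][130:230,290:390,::-1]
a=cv2.resize(a,None,fx=4,fy=5,interpolation=cv2.INTER_CUBIC);a=cv2.resize(t["image"][110:230,240:340,::-1],(400,480),interpolation=cv2.INTER_CUBIC);b=cv2.resize(b,(400,400),interpolation=cv2.INTER_CUBIC)
cv2.imwrite("pics/c6.png",np.hstack([a,np.vstack([b,b[:80]*0])]))
r,A=blob(t,"blue",(270,140,320,222));print("top",np.round(r[0],1),np.round(r[1],1),r[2],A,[ray(t,p,40).round(1)[:2].tolist() for p in cv2.boxPoints(r)])
r,A=blob(s,"blue",(305,155,370,225));print("side",np.round(r[0],1),np.round(r[1],1),A,[ray(s,p,40).round(0)[:2].tolist() for p in cv2.boxPoints(r)])
E
```

```text
t 10.73 press [-147.8 -146.6  225.3] world [ 503.9 -112.2  225.3] F [ 0.5 -0.1  0.3] w 0.0
top [288.1 167.1] [20.9 17. ] 4.085616588592529 230.5 [[603.9, 65.4], [653.6, 61.0], [647.6, 0.4], [597.9, 5.1]]
side [347.7 194.1] [14.4 25. ] 202.5 [[604.0, 60.0], [696.0, 57.0], [676.0, -5.0], [588.0, -1.0]]
```

View pics/c6.png

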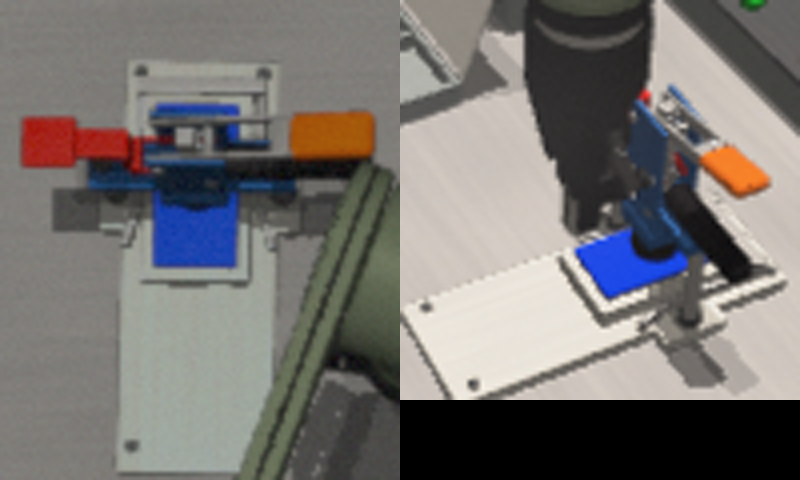

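The left panel shows the lens square under the bridge, with its rear edge at row 176.5 (world x≈601, home expected ≈597) and its edges parallel to the bed, so the unit is home. The right panel agrees. Now to the trigger, with the fingers shut.

```bash
python3 go.py "0,-95,225" "0,-95,195"
```

```text
t 10.83 press [-148.7 -142.   224.2] world [ 503.2 -107.6  224.2] F [ 0.5  0.5 -0.5] w 0.0
to (0.0, -95.0, 225.0) shift [-148.6   47.5   -0.5] turn [-0.   0.1 -0.2]
t 10.83 press [-148.7 -142.   224.2] world [ 503.2 -107.6  224.2] F [ 0.5  0.5 -0.5] w 0.0
to (0.0, -95.0, 195.0) shift [-148.5   47.5   29.5] turn [-0.   0.1 -0.2]
```

Emit:
apply_moves --motion '[[[0,0,0,-35,12,0,0],[0,0,0,-70,24,0,0],[0,0,0,-105,36,0,0],[0,0,0,-135,47,0,0],[0,0,0,-148,47,0,0],[0,0,0,-148,47,10,0],[0,0,0,-148,47,20,0],[0,0,0,-148,47,20,0],[0,0,0,-148,47,20,0]]]'

```text
time_s: 11.58
tool_pos: [650.0, -64.8, 201.7]
ee_rot: [-0.063, -3.137, -0.001]
force: [-0.1, 1.1, 0.3]
grip_width: 0.004
gripper_force: 0.0
```

```bash
python3 go.py "0,-95,195"; python3 - <<'E'
from h import *
t=cam("top");s=cam("side")
for n,d,b in(("t",t,(300,130,345,165)),("s",s,(350,145,395,190))):
    r,A=blob(d,"orange",b);print(n,np.round(r[0],1),np.round(r[1],1),A,ray(d,r[0],216).round(1))
E
```

```text
t 11.58 press [ -3.7 -93.3 201.7] world [650.  -64.8 201.7] F [-0.1  1.1  0.3] w 0.0
to (0.0, -95.0, 195.0) shift [-3.8 -1.7  6.7] turn [ 0.  -0.2 -0. ]Traceback (most recent call last):
  File "<stdin>", line 4, in <module>
  File "h.py", line 19, in blob
    C=max(cv2.findContours(k,0,1)[0],key=cv2.contourArea);return cv2.minAreaRect(C),cv2.contourArea(C)
ValueError: max() iterable argument is empty
```

Emit:
apply_moves --motion '[[[0,0,0,-4,-2,6,0],[0,0,0,-4,-2,10,0],[0,0,0,-4,-2,10,0]]]'

```text
time_s: 11.93
tool_pos: [655.4, -67.9, 192.7]
ee_rot: [-0.064, -3.139, -0.0]
force: [0.0, 0.1, -0.6]
grip_width: 0.003
gripper_force: 0.0
```

Emit:
apply_moves --motion '[[[0,0,0,0,0,4,0],[0,0,0,0,0,4,0],[0,0,0,0,0,4,0]]]'

```text
time_s: 12.18
tool_pos: [655.8, -67.6, 189.3]
ee_rot: [-0.063, -3.14, -0.0]
force: [-0.5, -0.2, 0.1]
grip_width: 0.002
gripper_force: 0.0
```

Emit:
apply_moves --motion '[[[0,0,0,0,0,4,0],[0,0,0,0,0,4,0],[0,0,0,0,0,4,0]]]'

```text
time_s: 12.43
tool_pos: [655.9, -67.5, 185.4]
ee_rot: [-0.063, -3.14, -0.0]
force: [0.2, -1.1, 0.7]
grip_width: -0.006
gripper_force: 0.0
```

Emit:
apply_moves --motion '[[[0,0,0,0,0,4,0],[0,0,0,0,0,4,0],[0,0,0,0,0,4,0]]]'

```text
time_s: 12.68
tool_pos: [655.8, -67.5, 181.3]
ee_rot: [-0.063, -3.14, -0.0]
force: [-0.5, 0.4, -0.3]
grip_width: -0.002
gripper_force: 0.0
```

Emit:
apply_moves --motion '[[[0,0,0,0,0,4,0],[0,0,0,0,0,4,0]]]'

```text
time_s: 12.85
tool_pos: [656.3, -67.7, 177.4]
ee_rot: [0.063, 3.141, -0.0]
force: [0.5, -0.8, 1.4]
grip_width: -0.001
gripper_force: 0.7
```

Emit:
apply_moves --motion '[[[0,0,0,0,0,4,0],[0,0,0,0,0,4,0]]]'

```text
time_s: 13.02
tool_pos: [656.2, -67.8, 173.4]
ee_rot: [0.064, 3.141, -0.0]
force: [0.5, -1.5, 2.0]
grip_width: -0.002
gripper_force: 0.8
```

Emit:
apply_moves --motion '[[[0,0,0,0,0,4,0],[0,0,0,0,0,4,0]]]'

```text
time_s: 13.18
tool_pos: [656.0, -67.7, 169.2]
ee_rot: [-0.064, -3.141, 0.0]
force: [0.8, -0.4, 1.5]
grip_width: -0.002
gripper_force: 0.8
```

```bash
python3 go.py; python3 - <<'E'
from h import *
s=cam("side");r,A=blob(s,"orange",(350,145,395,200));print(np.round(r[0],1),np.round(r[1],1),A)
for z in(216,206,196,166):print(z,proj(s,[653.7,-65.6,z]).round(1))
E
```

```text
t 13.18 press [  2.4 -96.  169.2] world [656.  -67.7 169.2] F [ 0.8 -0.4  1.5] w -0.0
[377.2 179.6] [1.9 6.3] 6.5
216 [371.6 170.9]
206 [371.3 173.4]
196 [371.  175.9]
166 [370.  183.2]
```

Emit:
apply_moves --motion '[[[0,0,0,0,0,10,0],[0,0,0,0,0,20,0],[0,0,0,0,0,30,0],[0,0,0,0,0,34,0],[0,0,0,0,0,34,0]]]'

```text
time_s: 13.65
tool_pos: [657.4, -68.9, 135.9]
ee_rot: [0.064, 3.138, -0.003]
force: [1.0, -3.2, 8.2]
grip_width: 0.004
gripper_force: 4.2
```

Emit:
apply_moves --motion '[[[0,0,0,0,0,2,0],[0,0,0,0,0,4,0],[0,0,0,0,0,4,0]]]'

```text
time_s: 13.9
tool_pos: [657.4, -68.7, 132.9]
ee_rot: [0.064, 3.137, -0.003]
force: [-0.4, -1.9, 8.8]
grip_width: -0.002
gripper_force: 4.7
```

Emit:
apply_moves --motion '[[[0,0,0,0,0,2,0],[0,0,0,0,0,2,0]]]'

```text
time_s: 14.07
tool_pos: [657.4, -68.5, 131.1]
ee_rot: [0.064, 3.137, -0.002]
force: [-0.4, -2.7, 10.3]
grip_width: -0.003
gripper_force: 4.9
```

Emit:
apply_moves --motion '[[[0,0,0,0,0,2,0],[0,0,0,0,0,2,0]]]'

```text
time_s: 14.23
tool_pos: [657.5, -68.3, 129.4]
ee_rot: [0.064, 3.137, -0.002]
force: [-0.9, -1.5, 9.9]
grip_width: -0.001
gripper_force: 5.2
```

Emit:
apply_moves --motion '[[[0,0,0,0,0,2,0],[0,0,0,0,0,2,0]]]'

```text
time_s: 14.4
tool_pos: [657.6, -68.3, 129.1]
ee_rot: [0.063, 3.137, -0.002]
force: [-2.7, -0.5, 14.1]
grip_width: -0.001
gripper_force: 7.0
```

```bash
python3 go.py
```

```text
t 14.4 press [  3.9 -96.5 129.1] world [657.6 -68.3 129.1] F [-2.7 -0.5 14.1] w -0.0
```

Emit:
apply_moves --motion '[[[0,0,0,-1,0,-14,0],[0,0,0,-1,0,-28,0],[0,0,0,-1,0,-42,0],[0,0,0,0,0,-58,0],[0,0,0,0,0,-60,0],[0,0,0,0,0,-60,0]]]'

```text
time_s: 14.9
tool_pos: [656.3, -67.3, 185.5]
ee_rot: [0.063, 3.14, 0.0]
force: [0.3, -0.0, 0.8]
grip_width: 0.001
gripper_force: 0.0
```

```bash
python3 go.py; python3 - <<'E'
from h import *
s=cam("side");np.save("s_a1.npy",s["image"])
a=s["image"][130:230,320:395,::-1];b=cv2.imread("pics/side0.png")[130:230,320:395]
cv2.imwrite("pics/c7.png",cv2.resize(np.hstack([b,a]),None,fx=5,fy=5,interpolation=cv2.INTER_NEAREST))
th=np.linspace(0,2*np.pi,24,endpoint=False)
for j in(0,6,13,20):
    p=np.array([proj(s,[657.5+21*np.cos(a),28.3+21*np.sin(a),58.5-j]) for a in th]);print(j,"pad bottom: maxrow",p[:,1].max().round(1),"at u",p[p[:,1].argmax(),0].round(1),"u",p[:,0].min().round(1),p[:,0].max().round(1))
V=s["hsv"][:,:,2];H=cv2.inRange(s["hsv"],*map(np.array,RNG["blue"]))
b0=cv2.cvtColor(cv2.imread("pics/side0.png"),cv2.COLOR_BGR2GRAY)
g=cv2.cvtColor(s["image"],cv2.COLOR_RGB2GRAY)
for c in(350,353,356): print(c,"now",g[184:206,c].tolist(),"bluerows",np.where(H[:,c])[0].tolist(),"before",b0[184:206,c].tolist())
E
```

```text
t 14.9 press [  2.6 -95.6 185.5] world [656.3 -67.3 185.5] F [ 0.3 -0.   0.8] w 0.0
0 pad bottom: maxrow 192.8 at u 352.5 u 345.9 358.6
6 pad bottom: maxrow 194.1 at u 352.3 u 345.8 358.4
13 pad bottom: maxrow 195.6 at u 352.2 u 345.7 358.3
20 pad bottom: maxrow 197.0 at u 352.1 u 345.6 358.1
350 now [51, 52, 60, 58, 56, 46, 43, 38, 28, 27, 24, 42, 75, 77, 77, 76, 72, 55, 92, 132, 128, 95] bluerows [196, 197, 198, 199, 200, 201] before [46, 54, 55, 46, 42, 38, 33, 27, 21, 25, 44, 88, 91, 91, 90, 90, 90, 90, 94, 116, 119, 135]
353 now [64, 76, 57, 47, 47, 49, 54, 45, 45, 40, 23, 21, 44, 76, 76, 70, 69, 133, 132, 125, 95, 96] bluerows [197, 198, 199] before [48, 44, 44, 44, 45, 49, 43, 39, 29, 18, 27, 57, 91, 90, 90, 91, 91, 89, 90, 90, 96, 127]
356 now [60, 57, 46, 42, 43, 47, 45, 43, 34, 23, 24, 30, 60, 75, 69, 60, 98, 99, 103, 97, 94, 90] bluerows [196, 197, 198] before [89, 65, 45, 37, 38, 41, 40, 24, 23, 20, 55, 135, 91, 91, 91, 90, 89, 88, 90, 91, 88, 84]
```

Emit:
apply_moves --motion '[[[0,0,0,0,0,12,0],[0,0,0,0,0,24,0],[0,0,0,0,0,36,0],[0,0,0,0,0,46,0],[0,0,0,0,0,52,0],[0,0,0,0,0,54,0],[0,0,0,0,0,54,0]]]'

```text
time_s: 15.53
tool_pos: [656.3, -68.7, 132.5]
ee_rot: [0.064, 3.14, -0.003]
force: [-3.5, -2.4, 14.1]
grip_width: -0.0
gripper_force: 7.2
```

Emit:
apply_moves --motion '[[[0,0,0,0,0,2,0],[0,0,0,0,0,4,0],[0,0,0,0,0,4,0]]]'

```text
time_s: 15.78
tool_pos: [656.3, -68.4, 129.3]
ee_rot: [0.064, 3.14, -0.002]
force: [-3.7, -1.4, 16.3]
grip_width: -0.003
gripper_force: 7.8
```

Emit:
apply_moves --motion '[[[0,0,0,0,0,2,0],[0,0,0,0,0,2,0]]]'

```text
time_s: 15.95
tool_pos: [656.4, -68.4, 129.0]
ee_rot: [0.064, 3.14, -0.002]
force: [-7.4, -0.5, 19.9]
grip_width: 0.0
gripper_force: 9.4
```

Emit:
apply_moves --motion '[[[0,0,0,0,0,-14,0],[0,0,0,0,0,-28,0],[0,0,0,0,0,-42,0],[0,0,0,0,0,-58,0],[0,0,0,0,0,-62,0],[0,0,0,0,0,-62,0]]]'

```text
time_s: 16.45
tool_pos: [656.1, -67.5, 187.0]
ee_rot: [-0.063, -3.141, -0.0]
force: [-0.1, -0.0, 0.0]
grip_width: 0.002
gripper_force: 0.0
```

```bash
python3 go.py; python3 - <<'E'
from h import *
s=cam("side");np.save("s_a2.npy",s["image"]);a1=np.load("s_a1.npy");b0=cv2.imread("pics/side0.png")[:,:,::-1]
G=[cv2.cvtColor(np.ascontiguousarray(x),cv2.COLOR_RGB2GRAY) for x in(b0,a1,s["image"])]
for c in(348,350,352,353,354,356):
    print(c,[g[190:201,c].tolist() for g in G])
c=[x[135:205,330:375] for x in(b0,a1,s["image"])]
cv2.imwrite("pics/c8.png",cv2.resize(np.hstack(c)[:,:,::-1],None,fx=5.9,fy=5.9,interpolation=cv2.INTER_CUBIC))
E
```

```text
t 16.45 press [  2.4 -95.7 187. ] world [656.1 -67.5 187. ] F [-0.1 -0.   0. ] w 0.0
348 [[23, 26, 50, 67, 89, 90, 91, 91, 90, 95, 124], [28, 26, 26, 28, 47, 76, 78, 77, 77, 77, 77], [35, 32, 25, 28, 51, 74, 77, 77, 75, 77, 76]]
350 [[33, 27, 21, 25, 44, 88, 91, 91, 90, 90, 90], [43, 38, 28, 27, 24, 42, 75, 77, 77, 76, 72], [49, 44, 42, 34, 27, 41, 75, 75, 78, 76, 71]]
352 [[42, 43, 32, 22, 26, 61, 90, 90, 90, 92, 90], [58, 46, 47, 44, 24, 24, 43, 78, 75, 74, 65], [48, 55, 52, 44, 42, 27, 43, 77, 76, 74, 65]]
353 [[43, 39, 29, 18, 27, 57, 91, 90, 90, 91, 91], [54, 45, 45, 40, 23, 21, 44, 76, 76, 70, 69], [48, 47, 48, 44, 41, 26, 43, 76, 76, 70, 68]]
354 [[41, 36, 22, 21, 24, 50, 90, 90, 90, 89, 89], [48, 45, 43, 31, 24, 26, 48, 76, 75, 64, 69], [46, 48, 45, 45, 40, 27, 46, 77, 75, 64, 69]]
356 [[40, 24, 23, 20, 55, 135, 91, 91, 91, 90, 89], [45, 43, 34, 23, 24, 30, 60, 75, 69, 60, 98], [47, 44, 44, 38, 23, 30, 60, 76, 68, 60, 99]]
```

View pics/c8.png

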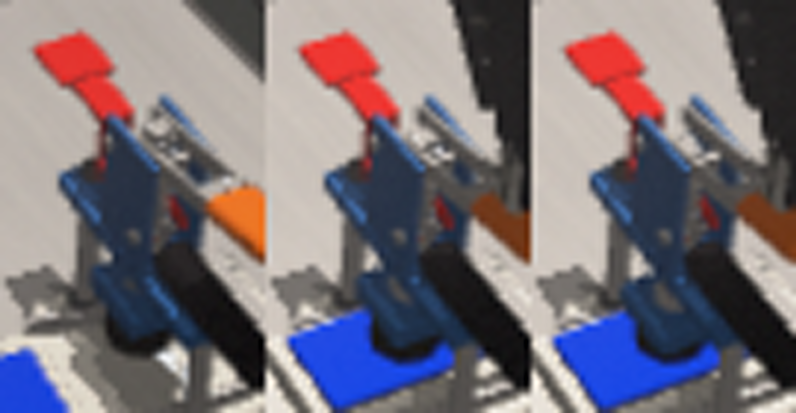

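The last two panels show the pad's lower edge in the same rows (196), with the black band thinner by about 1 px (6–7 mm). So the pad was already on the lens after stroke 1, and stroke 2, which took about 15 N, squeezed it to about 8 mm. The jaw is therefore at 0.027. I stop pumping here, leave the squeeze on and go over to the release tab.

Emit:
apply_moves --motion '[[[0,0,0,0,0,-15,0],[0,0,0,0,0,-30,0],[0,0,0,0,25,-30,0],[0,0,0,0,50,-30,0],[0,0,0,0,75,-30,0],[0,0,0,0,100,-30,0],[0,0,0,0,125,-30,0],[0,0,0,0,150,-30,0],[0,0,0,0,175,-30,0],[0,0,0,2,187,-30,0],[0,0,0,2,187,-20,0],[0,0,0,2,187,-10,0]]]'

```text
time_s: 17.5
tool_pos: [661.3, 119.2, 196.1]
ee_rot: [-0.062, -3.14, 0.002]
force: [-0.5, -0.3, -0.7]
grip_width: 0.001
gripper_force: 0.0
```

Emit:
apply_moves --motion '[[[0,0,0,0,0,10,0],[0,0,0,0,0,18,0],[0,0,0,0,0,24,0],[0,0,0,0,0,26,0],[0,0,0,0,0,26,0],[0,0,0,0,0,26,0],[0,0,0,0,0,26,0],[0,0,0,0,0,26,0],[0,0,0,0,0,26,0],[0,0,0,0,0,26,0],[0,0,0,0,0,26,0],[0,0,0,0,0,26,0]]]'

```text
time_s: 18.5
tool_pos: [661.7, 119.4, 171.8]
ee_rot: [0.063, 3.141, 0.0]
force: [-1.0, -0.2, 0.1]
grip_width: 0.005
gripper_force: 0.0
```

```bash
python3 go.py "0,91,144"
```

```text
t 18.5 press [  0.5  91.2 171.8] world [661.7 119.4 171.8] F [-1.  -0.2  0.1] w 0.01
to (0.0, 91.0, 144.0) shift [ 0.5 -0.2 27.8] turn [ 0.  0. -0.]
```

Emit:
apply_moves --motion '[[[0,0,0,0,0,4,0],[0,0,0,0,0,8,0],[0,0,0,0,0,12,0],[0,0,0,0,0,15,0],[0,0,0,0,0,18,0],[0,0,0,0,0,18,0],[0,0,0,0,0,26,0],[0,0,0,0,0,34,0],[0,0,0,0,0,42,0],[0,0,0,0,0,50,0],[0,0,0,0,0,57,0],[0,0,0,0,0,58,0]]]'

```text
time_s: 19.5
tool_pos: [660.5, 119.3, 111.3]
ee_rot: [-0.063, -3.138, 0.0]
force: [1.5, 2.6, 2.0]
grip_width: -0.003
gripper_force: 1.3
```

Emit:
apply_moves --motion '[[[0,0,0,0,0,2,0],[0,0,0,0,0,4,0],[0,0,0,0,0,4,0]]]'

```text
time_s: 19.75
tool_pos: [661.0, 119.4, 110.7]
ee_rot: [-0.063, -3.139, 0.0]
force: [-4.3, 1.1, 5.0]
grip_width: 0.001
gripper_force: 2.9
```

Emit:
apply_moves --motion '[[[0,0,0,0,0,2,0],[0,0,0,0,0,2,0],[0,0,0,0,0,2,0]]]'

```text
time_s: 20.0
tool_pos: [661.2, 119.4, 110.2]
ee_rot: [-0.063, -3.14, 0.0]
force: [-6.2, 0.3, 10.0]
grip_width: -0.001
gripper_force: 4.8
```

Emit:
apply_moves --motion '[[[0,0,0,0,0,0,0],[0,0,0,0,0,0,0],[0,0,0,0,0,0,0],[0,0,0,0,0,0,0],[0,0,0,0,0,0,0],[0,0,0,0,0,0,0],[0,0,0,0,0,0,0],[0,0,0,0,0,0,0]]]'

```text
time_s: 20.67
tool_pos: [661.2, 119.4, 110.2]
ee_rot: [-0.063, -3.141, 0.0]
force: [-5.0, 1.8, 10.2]
grip_width: -0.002
gripper_force: 4.8
```

```bash
python3 go.py; python3 - <<'E'
from h import *
s=cam("side");g=cv2.cvtColor(s["image"],cv2.COLOR_RGB2GRAY)
for c in(348,350,353,356): print(c,g[184:201,c].tolist())
r,A=blob(s,"blue",(305,155,370,225));print(np.round(r[0],1),A)
E
```

```text
t 20.67 press [1.000e-01 9.120e+01 1.102e+02] world [661.2 119.4 110.2] F [-5.   1.8 10.2] w -0.0
348 [100, 58, 36, 27, 31, 49, 58, 74, 77, 76, 76, 77, 75, 75, 75, 76, 75]
350 [49, 44, 40, 35, 28, 27, 26, 43, 74, 77, 77, 76, 75, 76, 74, 76, 71]
353 [43, 49, 56, 45, 45, 36, 23, 27, 42, 76, 76, 76, 75, 76, 75, 69, 68]
356 [94, 68, 46, 39, 32, 24, 24, 30, 52, 75, 74, 75, 76, 75, 67, 59, 96]
[347.7 194.1] 233.0
```

The pad edge rose from row 196.1 to 192.1, about 18.5 mm, so the jaw is fully up. I'll lift clear.

Emit:
apply_moves --motion '[[[0,0,0,0,0,-12,0],[0,0,0,0,0,-24,0],[0,0,0,0,0,-36,0],[0,0,0,0,0,-60,0],[0,0,0,0,0,-90,0],[0,0,0,0,0,-120,0],[0,0,0,40,0,-120,0],[0,0,0,80,0,-120,0],[0,0,0,80,0,-120,0],[0,0,0,80,0,-120,0],[0,0,0,80,0,-120,0]]]'

```text
time_s: 21.63
tool_pos: [582.3, 122.4, 228.8]
ee_rot: [0.063, 3.139, -0.0]
force: [0.8, 0.2, 0.8]
grip_width: 0.003
gripper_force: 0.0
```

```bash
python3 - <<'E'
from h import *
s=cam("side");g=cv2.cvtColor(s["image"],cv2.COLOR_RGB2GRAY);print(g[184:201,353].tolist(),np.round(status.sense()["force"],1))
r,A=blob(s,"blue",(305,155,370,225));print(np.round(r[0],1),A)
from workcell import order
print(order.close_job())
E
```

```text
[44, 48, 54, 43, 43, 35, 24, 24, 42, 74, 73, 74, 75, 74, 73, 66, 66] [-0.5 -0.4 -0.1]
[347.7 194.2] 232.0
the job is handed in; nothing more can be done
None
```

The job is handed in: the lens unit is home against the stop, was squeezed with two full strokes (about 8 mm by the camera) for just over 3 s, then released with the jaw fully up and the arm clear at about 22 s.

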